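Hang the thread reel in the unwinding stand

ROBOT

A 6-joint arm with a two-finger parallel gripper is mounted at the origin on a cart in front of the work surface, level with it; the furniture and walls round the work are solid. World frame = base frame: x ahead of the robot, y to its left, z up, the work surface at z = 0. Lengths are in m, angles in degrees, forces in N, time in s.
With the tool pointing down it reaches from about 0.25 to 0.725 m from the base axis. Payload 9.7 kg.
Tool frame: the origin (TCP) lies on the centre line of the jaws, within the pads' length; the fingertips stand bot.nose_length ahead of it and the grasp point (between the pads) lies 11 mm behind it (bot.nose_length is the distance from the TCP to the fingertips, in m); z points along the fingers, y is the line along which they close (so a half turn about z gives the same grasp; the last joint's range is limited). The gripper opens to 85 mm and grips with 20 to 120 N. Pads are 22 mm wide; open, the fingers measure 114 mm over their backs; the gripper's body (76 mm by 85 mm) begins 54 mm behind the grasp point. The pads swing forward as they close: fully open they stand 13 mm farther back than shut.
Start: joints at [72.708, 4.979, 10.078, 95.1, 0, 90], TCP at [0.163, 0.525, 0.239] pointing down, gripper open.
Joint ranges: [-179.16, 179.16], [-48.56, 103.87], [-65.8, 70.77], [-126.05, 130.52], [-82.76, 87.17], [-180, 180]. Speed limits (degrees/s): [127.2, 127.2, 147.25, 180, 180, 180].

INTERFACE

Orientations are given as [roll, pitch, yaw] about the fixed x, y, z axes, in that order (R = Rz(yaw) Ry(pitch) Rx(roll)).
In Python, from workcell import bot gives the robot as it stands. The module is installed in compiled form; this text tells all that it offers.
- The arm moves only by the shell command python3 -m inch 'ROWS' [OPENING] [FORCE]. ROWS is JSON, a list of rows, each a list of 4 numbers: the shift along the world's x, y, z in cm, then the turn about the world's z in degrees. A call has exactly 8 rows; each row is the pose to reach, as a shift and turn from the pose commanded when the call began; what a row does not reach only later rows make up. A row lasts 1/8 s, in which the tool goes at most 62.5 mm and 10.7 degrees, less where a joint would pass 70% of its speed; a pose out of reach is approached as far as the arm can. A call with a gripper value outside its range is refused whole. OPENING is the finger opening in cm, from 0 to 8.54, set as the call begins (- or left out, the last holds). The fingers move at their own pace and stop on an object; FORCE is the grip in N (left out, the last holds). Time passes only in rows, so rows that repeat a pose let the fingers close, or fill a call up. It gives the time, the measured TCP pose, the force, the opening and the grip force at its end, in the units of the state.
- bot.get_obs(): the state, without advancing time (a new reading comes with each control period).
- bot.camera(name): name is "side" or "top" or "wrist"; returns a dict with "img" (400x640x3 uint8, red, green, blue), "fovy" (degrees; the focal length in pixels is half the picture's height over the tangent of half this angle, whatever the lens; pixels are square), "cx", "cy" (the principal point, pixels), "R" (3x3) and "t" (3): a world point X has camera coordinates R X + t; the wrist camera has in their place "mount" (4x4, takes a point from camera to tool coordinates, whose origin is the TCP and whose axes are the flange's). Camera axes: x right, y down, z forward; pixel columns grow to the right and rows downward; lengths in m; the calibration is good to about 2 mm. A picture is of the moment at which its call begins: read the wrist's pose just before it. There is no depth.
- bot.job_done(): hands the job in; it is judged then, once.
Trained networks look in a picture, given as the dict that the camera call returned (one of the last four; its "shot" number tells which), for a name from the list of things; names that differ only in an ending like _2 or _b are one class to them, and where a whole thing is asked for, a point or a joint stands for the part that bears it (a point fixed in the world has none). Each returns a list of dicts, best first, with "score" (0 to 1); they miss things now and then, are a little off and sometimes report something else, mostly with a low value. They report only what shows in the picture. A call takes as long as a camera call.
- bot.find_in(thing, picture): "point" ([column, row] in pixels, amid what is visible of it).
- bot.landmark_of(thing, picture): "point" ([column, row] in pixels: a listed point, or the origin of a listed thing).
The state is a dict: "time": time; "q": joint angles; "qd": joint speeds; "joint_efforts": joint torques, N m; "ee_pos": TCP position; "tcp_rot": TCP orientation; "wrist_force": force on the tool from outside, world axes, zero at the start; "torque": the same for the moment, N m; "opening": finger opening in m; "grasp_force": force on a finger pad.
Only numpy, scipy, OpenCV 4.12 (cv2) and the standard library are available. Lean on these libraries where they do the work, as an engineer would, in place of code of your own. Each camera call takes 0.05 s, during which the arm holds its last target. There are 200 camera calls.

TASK

Two reels of linen thread lie on the table. Pick the reel whose axle is long enough to span the slotted unwinding stand and lower it into the stand, so that both ends of the axle sit fully at the bottom of their slots; then let go. Leave the narrow reel where it lies.

Things in the scene. Friction and masses are not known exactly. Their poses are not given: they have to be found in the camera images.
- wide_reel: Reel: core wound with cream thread, 30 mm diameter, 74 mm long, between two square pale wooden flanges 50 x 50 x 8 mm (90 mm over both); steel axle 10 mm diameter, 160 mm long. 0.2 kg. Lies on the flats of its flanges, axle level 25 mm above the table. Origin: its centre, on the axle; y along the axle, z up; same end for end. Take it across the core between the flanges.
- narrow_reel: Reel of the same make, lying in the same way, but shorter: core 30 mm diameter and 44 mm long, 60 mm over the flanges, axle only 100 mm long, too short for the stand. Origin: its centre, on the axle; y along the axle, z up.
- stand: Fixed stand: wooden base 90 (x) x 150 (y) x 14 mm, two forked steel cheeks 10 mm thick, 110 mm apart inside (middles at y = +-60 mm), 60 mm wide, tops at z = 94 mm. Slots open upward at x = 0: 16 mm wide from the flat bottom at z = 60 to z = 74, then flaring to 38 mm at the top. Origin: centre of the underside, on the table; y from cheek to cheek, z up. A seated axle's centre is at z = 65 mm.

How it is judged:
By the outcome, as a careful person would: the job done as asked, in the order asked, and still so for the second after the job is handed in, with the robot touching nothing.
It also fails if it takes over 35 s, if anything falls off the work surface, if the arm or the gripper's body presses on something with over 40 N, if the wrist force passes 120 N, or if a joint passes its speed limit or range.

## Working session

There is one attempt and no reset: what is moved stays moved. The work goes in short steps, Python scripts to look and compute and a shell command to move; the robot and the scene stay as the last step left them, time stands still between calls to the robot, and variables do not carry over. Pictures are saved under pics/ and viewed, at most 10 in all, crops included, and the job is handed in when it is done.

```bash
mkdir -p pics; cat > h.py <<'E'
import numpy as np, cv2
from workcell import bot
def f(c): return 200/np.tan(np.radians(c["fovy"])/2)
def ray(c,p):
    d=np.array([(p[0]-c["cx"])/f(c),(p[1]-c["cy"])/f(c),1.]); R=np.array(c["R"]); t=np.array(c["t"])
    return -R.T@t, R.T@d
def onz(c,p,z):
    o,d=ray(c,p); return o+d*(z-o[2])/d[2]
def proj(c,X):
    v=np.array(c["R"])@np.array(X)+np.array(c["t"]); return [c["cx"]+f(c)*v[0]/v[2], c["cy"]+f(c)*v[1]/v[2]]
def wristcam(c,o):
    from scipy.spatial.transform import Rotation as Ro
    T=np.eye(4);T[:3,:3]=Ro.from_euler('xyz',o["tcp_rot"],degrees=True).as_matrix();T[:3,3]=o["ee_pos"]
    M=np.linalg.inv(T@np.array(c["mount"])); c["R"]=M[:3,:3]; c["t"]=M[:3,3]; return c
def save(c,n): cv2.imwrite(f"pics/{n}.png",cv2.cvtColor(np.asarray(c["img"]),cv2.COLOR_RGB2BGR))
E
python3 - <<'E'
from h import *
np.set_printoptions(precision=4,suppress=True)
o=bot.get_obs();print(o["time"],o["ee_pos"],o["tcp_rot"],o["opening"],bot.nose_length)
for n in("top","side"):
    c=bot.camera(n);save(c,n+"0");print(n,-np.array(c["R"]).T@np.array(c["t"]))
    for th,z in(("wide_reel",.025),("narrow_reel",.025),("stand",0)):
        for fn in("find_in","landmark_of"):
            for r in getattr(bot,fn)(th,c)[:2]: print(th,fn,r["score"],r["point"],onz(c,r["point"],z))
E
```

```text
0.0 [0.1634 0.5249 0.2386] [-179.9232   -0.0014  162.7088] 0.0853161500855092 0.008
top [0.3745 0.0155 0.9089]
wide_reel find_in 0.94 [200.7, 223.3] [0.4701 0.2739 0.025 ]
wide_reel landmark_of 0.89 [203.0, 226.6] [0.4622 0.2682 0.025 ]
narrow_reel find_in 0.92 [430.1, 195.1] [ 0.5313 -0.2764  0.025 ]
narrow_reel landmark_of 0.68 [430.3, 192.9] [ 0.5367 -0.2772  0.025 ]
narrow_reel landmark_of 0.57 [320.2, 202.2] [ 0.5171 -0.0094  0.025 ]
stand find_in 0.92 [320.3, 199.0] [ 0.5292 -0.0105  0.    ]
stand landmark_of 0.6 [320.8, 198.0] [ 0.5317 -0.0118  0.    ]
side [ 0.3417 -0.8755  0.8013]
wide_reel find_in 0.62 [305.3, 153.0] [0.4656 0.2721 0.025 ]
wide_reel landmark_of 0.83 [306.3, 154.4] [0.4677 0.264  0.025 ]
narrow_reel find_in 0.84 [371.0, 287.5] [ 0.5402 -0.2733  0.025 ]
narrow_reel landmark_of 0.67 [371.2, 286.0] [ 0.5416 -0.2694  0.025 ]
stand find_in 0.61 [339.6, 214.6] [ 0.5226  0.0009 -0.    ]
stand landmark_of 0.98 [343.0, 219.2] [ 0.5281 -0.0186 -0.    ]
```

```bash
python3 - <<'E'
import cv2
t=cv2.imread("pics/top0.png");s=cv2.imread("pics/side0.png")
cv2.imwrite("pics/a.png",cv2.resize(t[140:290,140:480],None,fx=2.35,fy=2.35,interpolation=cv2.INTER_CUBIC))
E
```

```text
(no output)
```

View pics/a.png

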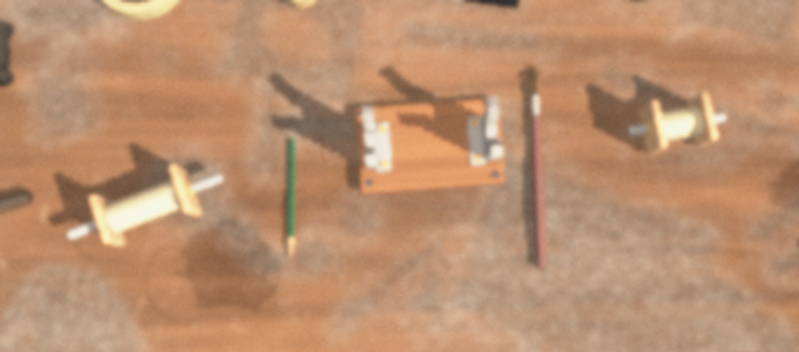

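View pics/side0.png

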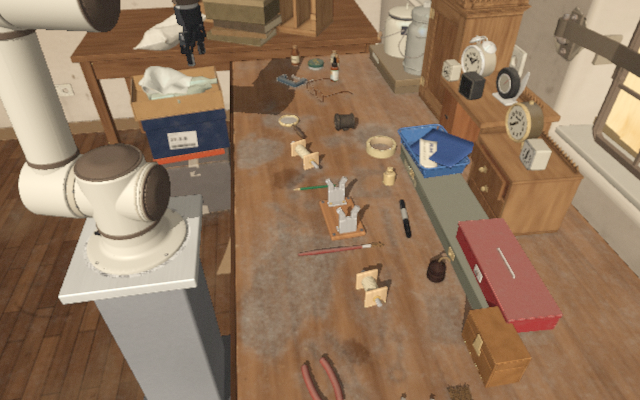

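The crop shows the wide reel at left, with axle ends at about (70,235) and (221,178). The stand is at (430,143) and slightly turned, and the narrow reel is at right (683,125). A green pencil lies between the wide reel and the stand.

```bash
python3 - <<'E'
from h import *
np.set_printoptions(precision=4,suppress=True)
c=bot.camera("top")
k=lambda x,y:(140+x/2.35,140+y/2.35)
a=onz(c,k(70,235),.025);b=onz(c,k(221,178),.025);print(a,b,(a+b)/2,np.linalg.norm(a-b),np.degrees(np.arctan2(*(a-b)[1::-1])))
P=[onz(c,k(*p),.014) for p in((362,102),(486,94),(503,180),(362,190))]
print(np.array(P),np.mean(P,0))
for i,j in((1,0),(2,3)):
  d=P[j]-P[i];print(np.degrees(np.arctan2(d[1],d[0])))
E
```

```text
[0.4318 0.3444 0.025 ] [0.4871 0.1959 0.025 ] [0.4594 0.2701 0.025 ] 0.15844725759379039 110.4033344098501
[[ 0.5663  0.0536  0.014 ]
 [ 0.5734 -0.0761  0.014 ]
 [ 0.4826 -0.0911  0.014 ]
 [ 0.4742  0.054   0.014 ]] [ 0.5241 -0.0149  0.014 ]
93.13505418161644
93.31187894484637
```

```bash
python3 -m inch '[[4.5,-3.5,0,-8],[9,-7.5,0,-17],[13.5,-11.5,0,-26],[18,-15.5,0,-35],[22.5,-19.5,0,-44],[27,-23.5,0,-52],[29.6,-25.5,-1,-52.3],[29.6,-25.5,-1,-52.3]]'
python3 - <<'E'
from h import *
np.set_printoptions(precision=4,suppress=True)
o=bot.get_obs();c=bot.camera("wrist");print(o["time"],o["ee_pos"],o["tcp_rot"],np.round(o["q"]))
wristcam(c,o);save(c,"w1")
for r in bot.landmark_of("wide_reel",c)[:2]: print(r,onz(c,r["point"],.025))
print(-c["R"].T@c["t"])
E
```

```text
time: 1.75
ee_pos: [0.4607, 0.2684, 0.2282]
tcp_rot: [-179.9, 0.0, 110.2]
wrist_force: [0.6, -0.4, 0.8]
opening: 0.0856
grasp_force: 0.0
1.75 [0.4607 0.2684 0.2282] [-179.9142    0.0278  110.2172] [ 30.   3.   6.  94.  -0. 100.]
[0.4325 0.3432 0.3627]
```

View pics/w1.png

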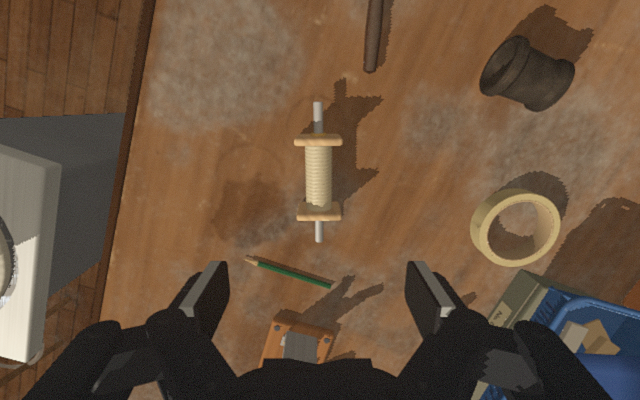

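The wrist view shows the wide reel's axle running from (318,102) to (319,242), upright in the picture and midway between the fingers. The stand shows at the bottom, near (297,345).

```bash
python3 - <<'E'
from h import *
np.set_printoptions(precision=4,suppress=True)
o=bot.get_obs();c=wristcam(bot.camera("wrist"),o)
a=onz(c,(318,102),.025);b=onz(c,(319,242),.025);print(a,b,(a+b)/2,np.linalg.norm(a-b),np.degrees(np.arctan2(*(a-b)[1::-1])))
m=(onz(c,(318,140),.04)+onz(c,(319,211),.04))/2;print(m)
E
```

```text
[0.4311 0.3455 0.025 ] [0.4887 0.1945 0.025 ] [0.4599 0.27   0.025 ] 0.16165974615185794 110.87086797666501
[0.4585 0.2736 0.04  ]
```

```bash
python3 -m inch '[[-0.1,0.15,-5,0.7],[-0.1,0.15,-10,0.7],[-0.1,0.15,-15,0.7],[-0.1,0.15,-18,0.7],[-0.1,0.15,-20,0.7],[-0.1,0.15,-21,0.7],[-0.1,0.15,-21.3,0.7],[-0.1,0.15,-21.3,0.7]]' && python3 -m inch '[[0,0,0,0],[0,0,0,0],[0,0,0,0],[0,0,0,0],[0,0,0,0],[0,0,0,0],[0,0,0,0],[0,0,0,0]]' 0 50
```

```text
time: 2.9
ee_pos: [0.4587, 0.2721, 0.0171]
tcp_rot: [179.9, -0.0, 111.1]
wrist_force: [-0.3, -0.1, 0.0]
opening: 0.0854
grasp_force: 0.0
time: 3.9
ee_pos: [0.4588, 0.2718, 0.0168]
tcp_rot: [179.9, -0.0, 111.1]
wrist_force: [0.4, -0.4, 5.4]
opening: 0.0274
grasp_force: 49.5
```

```bash
python3 -m inch '[[0,0,2,0],[0,0,5,0],[0,0,9,0],[0,0,13,0],[0,-4,17,-3],[0,-9,20,-8],[0,-14,20,-13],[0,-19,20,-18]]' && python3 -m inch '[[0,-5,0,0],[0,-10,0,0],[0,-15,0,0],[0,-17,0,0],[0,-18,0,0],[0,-18,0,0],[0,-18,0,0],[0,-18,0,0]]'
python3 - <<'E'
from h import *
np.set_printoptions(precision=4,suppress=True)
o=bot.get_obs();c=bot.camera("wrist");print(o["time"],o["ee_pos"],o["tcp_rot"],np.round(o["q"]))
wristcam(c,o);save(c,"w2");np.save("w2",np.hstack([c["R"],c["t"][:,None]]))
for r in bot.landmark_of("stand",c)[:2]: print(r,onz(c,r["point"],.0))
for n in("top","side"):
    c=bot.camera(n);save(c,n+"2")
    for r in bot.landmark_of("stand",c)[:2]: print(n,r,onz(c,r["point"],.0))
E
```

```text
time: 4.9
ee_pos: [0.4582, 0.0802, 0.2161]
tcp_rot: [-180.0, -0.0, 93.0]
wrist_force: [1.4, -0.4, -1.6]
opening: 0.0274
grasp_force: 49.6
time: 5.9
ee_pos: [0.4585, -0.0976, 0.2163]
tcp_rot: [-180.0, -0.0, 93.2]
wrist_force: [-0.2, 0.4, -2.3]
opening: 0.0273
grasp_force: 49.6
5.9 [ 0.4585 -0.0976  0.2163] [-179.9965   -0.0057   93.1808] [-12.  -7.  -4.  93.   0.  75.]
{'point': [376.4, 103.0], 'score': 0.64} [ 0.5178 -0.0149  0.    ]
top {'point': [318.0, 200.8], 'score': 0.81} [ 0.5247 -0.0047  0.    ]
side {'point': [337.9, 220.5], 'score': 0.97} [ 0.5138 -0.0213 -0.    ]
```

View pics/w2.png

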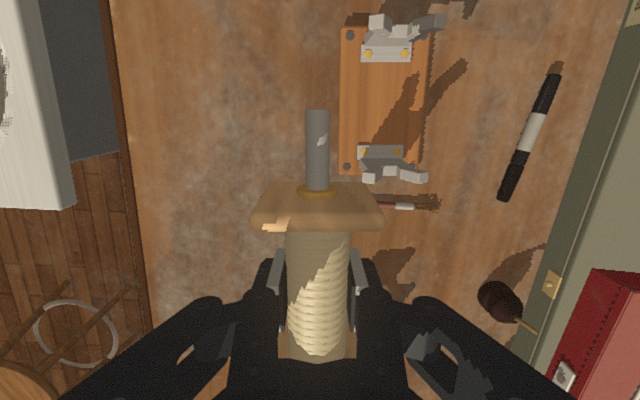

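The reel is held straight between the pads, with its axle end at (318,110). The stand is fully visible at (385,100), with cheeks near (400,30) and (394,170). I'll enlarge it.

```bash
python3 - <<'E'
import cv2
t=cv2.imread("pics/w2.png")
cv2.imwrite("pics/b.png",cv2.resize(t[5:195,310:450],None,fx=3.1,fy=3.1,interpolation=cv2.INTER_CUBIC)[:, :])
s=cv2.imread("pics/side2.png")[170:250,305:385]
cv2.imwrite("pics/c.png",cv2.resize(s,None,fx=7,fy=7,interpolation=cv2.INTER_CUBIC))
E
```

```text
(no output)
```

View pics/b.png

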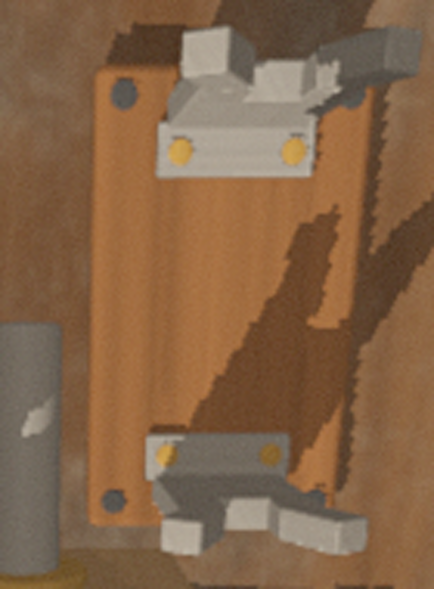

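View pics/c.png

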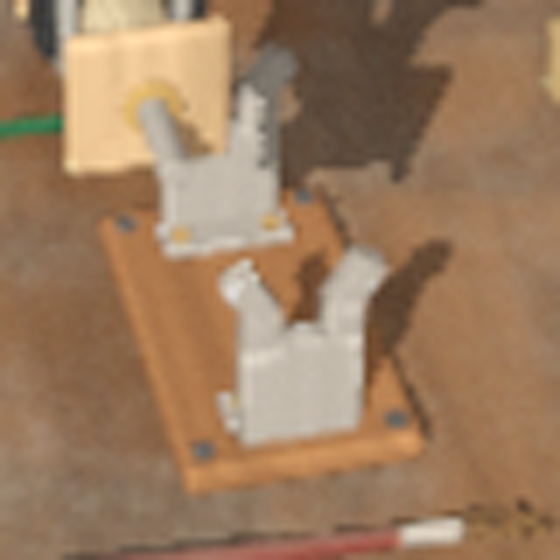

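Crop b, at 3.1x zoom, shows the slot floors at about (283,80) and (247,514). The base's left edge runs from (97,68) to (90,522). I'll fit the stand pose to these points.

```bash
python3 - <<'E'
from h import *
from scipy.optimize import least_squares
np.set_printoptions(precision=4,suppress=True)
M=np.load("w2.npy");c=bot.camera("wrist");c["R"]=M[:,:3];c["t"]=M[:,3]
L=[(-45,75,14,97,68),(-45,-75,14,90,522),
(-8,65,60,253,65),(8,65,60,307,60),(8,55,60,312,97),(-8,55,60,260,100),
(-8,-55,60,228,500),(8,-55,60,268,498),(8,-65,60,270,528),(-8,-65,60,224,530)]
def W(p,m): 
    k=np.radians(p[2]);m=np.array(m)/1000;return [p[0]+m[0]*np.cos(k)-m[1]*np.sin(k),p[1]+m[0]*np.sin(k)+m[1]*np.cos(k),m[2]]
r=lambda p:np.ravel([np.array(proj(c,W(p,l[:3])))-(310+l[3]/3.1,5+l[4]/3.1) for l in L])
s=least_squares(r,[.524,-.015,3],loss="soft_l1",x_scale=[.01,.01,1]);print(s.x);print(s.fun.reshape(-1,2))
# side check
cs=bot.camera("side")
for m in((0,60,60),(0,-60,60),(-45,-75,14),(45,-75,14),(-45,75,14)):
    q=proj(cs,W(s.x,m));print(m,(np.array(q)-(305,170))*7)
# held axle end in wrist: axis line
o=bot.get_obs();print(o["ee_pos"])
for z in(.222,.227,.232):print(onz(c,(317,110),z),onz(c,(317,185),z))
E
```

```text
[ 0.5237 -0.0168  3.2455]
[[ 1.8716 -2.6597]
 [ 0.6895  1.8928]
 [-0.2458 -1.6069]
 [ 1.4116 -0.024 ]
 [-1.3143  1.3774]
 [-3.3873  0.438 ]
 [-1.5442 -0.5995]
 [ 2.1972  0.0319]
 [ 0.7034  0.5242]
 [-0.9276 -0.1082]]
(0, 60, 60) [218.2442 123.3489]
(0, -60, 60) [298.5285 329.0465]
(-45, -75, 14) [183.5354 470.9803]
(45, -75, 14) [425.7786 431.9948]
(-45, 75, 14) [ 96.4072 207.8284]
[ 0.4585 -0.0983  0.2163]
[ 0.4534 -0.021   0.222 ] [ 0.4552 -0.0521  0.222 ]
[ 0.4534 -0.0209  0.227 ] [ 0.4551 -0.0508  0.227 ]
[ 0.4534 -0.0208  0.232 ] [ 0.455  -0.0495  0.232 ]
```

```bash
python3 -m inch '[[2.5,3,0,0],[5,6.5,0,0],[6.5,8.4,0,0],[6.5,8.4,-3,0],[6.5,8.4,-7,0],[6.5,8.4,-10,0],[6.5,8.4,-11,0],[6.5,8.4,-11,0]]'
python3 - <<'E'
from h import *
o=bot.get_obs();print(o["ee_pos"],o["tcp_rot"])
s=bot.camera("side");w=bot.camera("wrist")
a=cv2.resize(s["img"][160:240,300:380],(560,560),interpolation=cv2.INTER_CUBIC)
b=cv2.resize(w["img"][0:250,260:370],(240,560),interpolation=cv2.INTER_CUBIC)
save({"img":np.hstack([a,b])},"d")
E
```

```text
time: 7.3
ee_pos: [0.5234, -0.0144, 0.1065]
tcp_rot: [-180.0, -0.0, 93.1]
wrist_force: [-0.1, -0.4, -0.6]
opening: 0.0276
grasp_force: 49.8
[ 0.52342508 -0.01437734  0.10647839] [-1.79980658e+02 -4.15487580e-03  9.31032558e+01]
```

View pics/d.png

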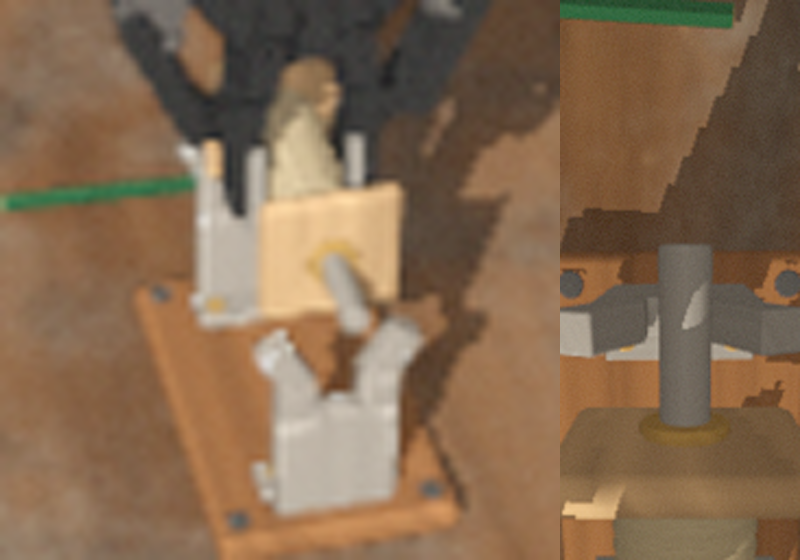

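The axle lies over the slots. In the left panel the near end, at (355,325), is above the near fork. In the right panel the far end is nearly centred between its prongs. I'll lower it to just above the narrow part and check again.

```bash
python3 -m inch '[[0,0,-1,0.1],[0,0,-2,0.1],[0,0,-3,0.1],[0,0,-3.3,0.1],[0,0,-3.3,0.1],[0,0,-3.3,0.1],[0,0,-3.3,0.1],[0,0,-3.3,0.1]]'
python3 - <<'E'
from h import *
o=bot.get_obs();print(o["ee_pos"],o["tcp_rot"])
s=bot.camera("side");w=bot.camera("wrist")
a=cv2.resize(s["img"][170:230,310:370],(480,480),interpolation=cv2.INTER_CUBIC)
b=cv2.resize(w["img"][60:220,270:370],(300,480),interpolation=cv2.INTER_CUBIC)
save({"img":np.hstack([a,b])},"e")
E
```

```text
time: 8.4
ee_pos: [0.5236, -0.0144, 0.0735]
tcp_rot: [180.0, 0.0, 93.2]
wrist_force: [-0.5, -0.9, -2.8]
opening: 0.0276
grasp_force: 49.8
[ 0.52358552 -0.0143568   0.0735043 ] [1.79979237e+02 3.73989868e-04 9.32078927e+01]
```

View pics/e.png

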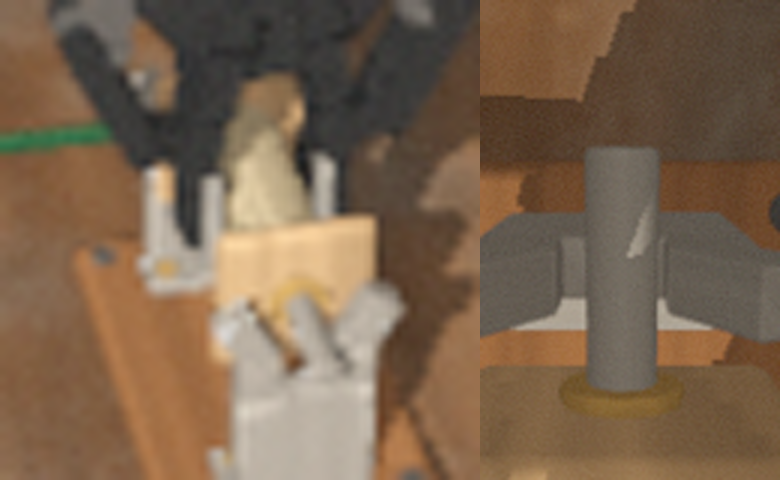

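In the far slot at right, the gap is wider on the left (560–587) than on the right (657–664), so the axle sits about 1.7 mm too far in +x. The near fork looks the same. I'll shift -1.5 mm and lower gently.

```bash
python3 -m inch '[[-0.1,0,0,0],[-0.15,0,-0.2,0],[-0.15,0,-0.5,0],[-0.15,0,-0.8,0],[-0.15,0,-1.1,0],[-0.15,0,-1.3,0],[-0.15,0,-1.5,0],[-0.15,0,-1.5,0]]'
```

```text
time: 9.5
ee_pos: [0.5219, -0.0144, 0.0581]
tcp_rot: [-180.0, -0.0, 93.2]
wrist_force: [-0.2, 0.6, -1.3]
opening: 0.0274
grasp_force: 49.8
```

```bash
python3 -m inch '[[0,0,-0.1,0],[0,0,-0.1,0],[0,0,-0.15,0],[0,0,-0.15,0],[0,0,-0.2,0],[0,0,-0.2,0],[0,0,-0.2,0],[0,0,-0.2,0]]'
```

```text
time: 10.5
ee_pos: [0.5221, -0.0143, 0.0566]
tcp_rot: [180.0, 0.0, 93.2]
wrist_force: [-2.1, -0.0, 5.6]
opening: 0.0274
grasp_force: 50.4
```

The force rose by 7 N at the expected height, so the axle is on the slot bottoms. Now I'll release and retreat.

```bash
python3 -m inch '[[0,0,0,0],[0,0,0,0],[0,0,0,0],[0,0,0,0],[0,0,0,0],[0,0,0,0],[0,0,0,0],[0,0,0,0]]' 6.5 && python3 -m inch '[[0,0,1,0],[0,0,3,0],[0,0,6,0],[0,0,9,0],[0,0,12,0],[0,0,15,0],[-1,-4,16,0],[-2,-8,16,0]]'
python3 - <<'E'
from h import *
o=bot.get_obs();print(o["ee_pos"],o["tcp_rot"])
w=wristcam(bot.camera("wrist"),o);s=bot.camera("side")
for n in("wide_reel",):
  for r in bot.landmark_of(n,s)[:2]:print(r,onz(s,r["point"],.065))
  for r in bot.landmark_of(n,w)[:2]:print(r,onz(w,r["point"],.065))
a=cv2.resize(s["img"][170:240,310:370],(480,560),interpolation=cv2.INTER_CUBIC)
b=cv2.resize(w["img"][0:250,250:390],(314,560),interpolation=cv2.INTER_CUBIC)
save({"img":np.hstack([a,b])},"g")
E
```

```text
time: 11.5
ee_pos: [0.522, -0.0144, 0.0563]
tcp_rot: [180.0, 0.0, 93.2]
wrist_force: [-0.8, 0.4, -0.6]
opening: 0.0651
grasp_force: 0.0
time: 12.5
ee_pos: [0.5022, -0.095, 0.2182]
tcp_rot: [179.9, 0.0, 93.3]
wrist_force: [1.0, -0.2, -0.5]
opening: 0.0648
grasp_force: 0.0
[ 0.50220407 -0.0950341   0.21822079] [1.79855218e+02 3.76773298e-02 9.32876754e+01]
{'point': [338.6, 199.3], 'score': 0.73} [ 0.51644298 -0.01176162  0.065     ]
{'point': [345.4, 105.4], 'score': 0.84} [ 0.52261825 -0.01661667  0.065     ]
```

View pics/g.png

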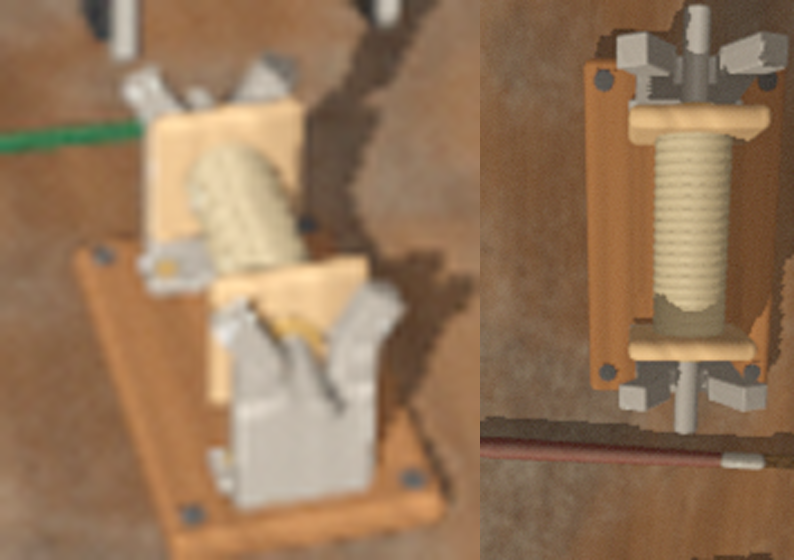

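The picture shows the reel seated level. Both axle ends lie low in their slots, the near one at (320,365) on the left and the far one at (697,60) on the right, and the gripper is clear.

```bash
python3 -c "
from workcell import bot
print(bot.job_done())"
```

```text
the job is handed in; nothing more can be done
None
```

The wide reel is in the stand with both axle ends at the bottom of their slots by camera and force check, the gripper is open and clear, the narrow reel was left untouched, and I handed the job in at about 12.6 s of the 35 s allowed; no verdict came back.

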